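Return a can to its place in the row, cap to the front

ROBOT

A 6-joint arm with a two-finger parallel gripper is mounted at the origin on the work surface. World frame = base frame: x ahead of the robot, y to its left, z up, the work surface at z = 0. Lengths are in m, angles in rad, forces in N, time in s.
With the tool pointing down it reaches from about 0.3 to 0.875 m from the base axis. Payload 6.4 kg.
Tool frame: the origin (TCP) lies on the mounting face of the last link; the fingertips stand 173 mm ahead of it and the grasp point (between the pads) lies 155 mm ahead of it (ctrl.tip_reach is the distance from the TCP to the fingertips, in m); z points along the fingers, y is the line along which they close (so a half turn about z gives the same grasp; the last joint's range is limited). The gripper opens to 85 mm and grips with 20 to 120 N. Pads are 22 mm wide; open, the fingers measure 114 mm over their backs; the gripper's body (76 mm by 85 mm) begins 54 mm behind the grasp point. The pads swing forward as they close: fully open they stand 13 mm farther back than shut.
Start: joints at [0.949, 0.181, 1.607, -0, 1.354, -0.206], TCP at [0.232, 0.526, 0.405] pointing down, gripper open.
Joint ranges: [-2.99, 2.99], [-0.89, 2.07], [0.3, 2.58], [-1.14, 4.28], [0, 2.63], [-3.12, 3.12]. Speed limits (rad/s): [2.57, 2.57, 3.01, 3.14, 3.14, 3.14].

INTERFACE

Orientations are given as a unit quaternion [w, x, y, z].
In Python, from bench import ctrl gives the robot as it stands.
- The arm moves only by the shell command python3 -m pendant 'ROWS'. ROWS is JSON, a list that holds one entry, the list of rows, each a list of 7 numbers: the opening, from 0 (shut) to 1 (fully open), then the shift along the tool's x, y, z in mm, then the turn, a rotation vector about the tool's x, y, z in rad. A call has 1 to 5 rows; each row is the pose to reach, as a shift and turn from the pose commanded when the call began, along the tool's axes at that moment; what a row does not reach only later rows make up. A row lasts 1/12 s, in which the tool goes at most 41.7 mm and 7.16 degrees, less where a joint would pass 70% of its speed; a pose out of reach is approached as far as the arm can. A call with a gripper value outside its range is refused whole. The fingers move at their own pace and stop on an object; the grip force is fixed at half the most. Time passes only in rows, so rows that repeat a pose let the fingers close. It gives the time, the measured TCP pose, the force, the opening and the grip force at its end, in the units of the state.
- ctrl.get_obs(): the state, without advancing time (a new reading comes with each control period).
- ctrl.camera(name): name is "side" or "top"; returns the picture (480x640x3 uint8, red, green, blue); there is no depth.
- ctrl.camera_params(name): a dict with "mtx" (3x3 intrinsics, pixels), "world_from_camera" (4x4, takes a point from camera to world coordinates). Camera axes: x right, y down, z forward; pixel columns grow to the right and rows downward; lengths in m; the calibration is good to about 2 mm. A picture is of the moment at which its call begins. camera_params takes no time and is no camera call.
- ctrl.hand_in(): hands the job in; it is judged then, once.
Trained networks look in the newest picture that a camera, given by its name, has taken for a name from the list of things; names that differ only in an ending like _2 or _b are one class to them, and where a whole thing is asked for, a point or a joint stands for the part that bears it (a point fixed in the world has none). Each returns a list of dicts, best first, with "confidence" (0 to 1); they miss things now and then, are a little off and sometimes report something else, mostly with a low value. They report only what shows in the picture. A call takes as long as a camera call. They do not tell look-alikes from the thing itself.
- ctrl.boxes_of(camera, name): "point" ([column, row] as shares, 0 to 1, of the picture: columns of its width, rows of its height, amid what is visible of it).
The state is a dict: "time_s": time; "q": joint angles; "dq": joint speeds; "joint_efforts": joint torques, N m; "eef_pos": TCP position; "eef_rot": TCP orientation; "wrist_force": force on the tool from outside, world axes, zero at the start; "torque": the same for the moment, N m; "opening": opening from 0.0 (shut) to 1.0 (fully open); "grasp_force": force on a finger pad.
Only numpy, scipy, OpenCV 4.12 (cv2) and the standard library are available. Lean on these libraries where they do the work, as an engineer would, in place of code of your own. Each camera call takes 0.05 s, during which the arm holds its last target. There are 200 camera calls.

TASK

Put the can with the orange cap back into the gap in the row on the rack, standing upright on the orange disc, with its cap and band turned squarely to the front of the rack so that they face the orange stripe. Keep the can upright all the way, and leave the other cans and everything else on the table where they are.

Things in the scene. Friction and masses are not known exactly. Their poses are not given: they have to be found in the camera images.
- can: The can to put away: white, round, 50 mm diameter, 90 mm tall, 0.2 kg, with an off-centre orange screw cap on top (18 mm diameter, 13 mm high, centred 13.5 mm from the can's axis) and an orange band down the side under the cap. Stands on the table in front of the rack, turned any way. Origin: centre of its underside, z up; cap and band lie towards its own -x.
- can_band (a point): Middle of the orange band on the can's side: 25 mm from the can's axis towards its own -x, 45 mm above its underside.
- bay_mark: The can's place, the only gap in the row: a flat orange disc, 60 mm diameter, painted on the rack's lower board, with a 12 mm wide orange stripe from it to the front and over the front lip. Origin: the disc's centre on the board's top (25 mm above the table); -x points along the stripe to the rack's front, y along the row.
- rack: Fixed plywood rack on the right, its front to the left, 320 mm long (y), 150 mm deep (x); origin under its centre on the table, front towards -x. Lower board's top at z = 25 mm; a lip along its front (x = -75 to -67 mm) rises 12 mm more. Three can places along y, at -100, 0, 100 mm, all at x = -25 mm. Open back and sides but for two rear posts (x = 32 to 72, y = +-150 mm).
- rack_over (a point): Middle of the lower front edge of the rack's upper board, which hangs over the rear part of the can places: 190 mm above the table (165 above the lower board), 15 mm behind the line of the cans' axes, running the rack's whole length and back to its rear. It is 15 mm thick and carries a carton and tubs up to 281 mm above the table.
- can_blue: white round can, same shape and size as the orange one, with a blue cap and band, standing in the row on the rack; origin at the centre of its underside, its cap lies towards its own -x
- can_green: white round can, same shape and size as the orange one, with a green cap and band, standing in the row on the rack; origin at the centre of its underside, its cap lies towards its own -x
- jar: Bystander: big amber glass jar with a steel lid, 90 mm diameter, 150 mm tall; origin at the centre of its underside.
- tumbler: Bystander: black drinking tumbler, 86 mm diameter, 166 mm tall; origin at the centre of its underside.
- cup: Bystander: small red open mixing cup, 72 mm diameter, 45 mm tall; origin at the centre of its underside.
- brush: Bystander: paint brush lying on the table along its x, about 200 mm long; origin under its middle.
- earmuffs: Bystander: black and red ear defenders lying on the table behind, about 180 mm wide and 160 mm deep, 76 mm high; origin under the ear cups.
Things that resemble listed ones, but are neither listed nor needed, are in the scene too. Leave any pink, purple or turquoise look-alike of the can alone.

How it is judged:
At the end, for the whole second after the job is handed in: The orange-capped can stands upright (within 0.08 rad) and at rest on the rack's lower board (underside within 4 mm of it), its axis within 15 mm of the centre of the orange disc, its cap and band facing the front of the rack within 0.26 rad (15 degrees) of the stripe's direction (horizontal distance between can and bay_mark below 0.015 m and z of can in the frame of bay_mark between -0.004 and 0.004 m and angle between can's own z axis and vertical below 0.08 rad and angle between the x axis of can and the x axis of bay_mark, either way round below 0.26 rad and x of can_band in the frame of bay_mark below 0 m and linear speed of can below 0.02 m/s); the robot touches nothing.
It fails at once if the orange-capped can is tipped by more than 0.5 rad (angle between can's own z axis and vertical above 0.5 rad).
It fails at once if another can in the row is shifted by more than 20 mm or tipped by more than 0.4 rad (distance of any of can_blue, can_green from where it was at the start of the episode above 0.02 m or angle between any of can_blue, can_green's own z axis and vertical above 0.4 rad).
It fails at once if another thing on the table (jar, tumbler, cup, brush, ear defenders) is shifted by more than 30 mm (distance of any of jar, tumbler, cup, brush, earmuffs from where it was at the start of the episode above 0.03 m).
It also fails if it takes over 72 s, if anything falls off the work surface, if the arm or the gripper's body presses on something with over 40 N, if the wrist force passes 120 N, or if a joint passes its speed limit or range.

## Working session

There is one attempt and no reset: what is moved stays moved. The work goes in short steps, Python scripts to look and compute and a shell command to move; the robot and the scene stay as the last step left them, time stands still between calls to the robot, and variables do not carry over. Pictures are saved under pics/ and viewed, at most 10 in all, crops included, and the job is handed in when it is done.

```bash
mkdir -p pics; python3 - <<'E'
from bench import ctrl
import cv2
for n in("top","side"):
    im=ctrl.camera(n); cv2.imwrite(f"pics/{n}0.png",im[:,:,::-1])
    p=ctrl.camera_params(n); print(n,p["mtx"].round(1).tolist(),p["world_from_camera"].round(3).tolist())
    for k in("can","bay_mark","can_blue","can_green","rack_over","jar","tumbler","cup","brush","earmuffs"):
        print(k,[( (round(d["point"][0]*640),round(d["point"][1]*480)),round(d["confidence"],2)) for d in ctrl.boxes_of(n,k)[:5]])
o=ctrl.get_obs();print(o["eef_pos"],o["eef_rot"],o["time_s"])
E
```

```text
top [[477.9, 0.0, 326.7], [0.0, 477.9, 242.8], [0.0, 0.0, 1.0]] [[0.007, -0.997, 0.074, 0.45], [-1.0, -0.006, 0.019, -0.038], [-0.018, -0.074, -0.997, 1.336], [0.0, 0.0, 0.0, 1.0]]
can [((234, 259), 0.94), ((305, 305), 0.72), ((284, 268), 0.52)]
bay_mark [((378, 213), 0.57)]
can_blue [((395, 236), 0.63)]
can_green []
rack_over [((414, 236), 0.94)]
jar [((519, 263), 0.95), ((172, 183), 0.72)]
tumbler [((140, 255), 0.67)]
cup [((202, 290), 0.56)]
brush [((269, 194), 0.57)]
earmuffs [((173, 184), 0.83), ((394, 240), 0.44)]
side [[472.0, 0.0, 319.1], [0.0, 472.0, 235.3], [0.0, 0.0, 1.0]] [[0.709, -0.472, 0.523, -0.118], [-0.705, -0.471, 0.53, -0.679], [-0.004, -0.745, -0.667, 0.958], [0.0, 0.0, 0.0, 1.0]]
can [((276, 246), 0.96), ((263, 273), 0.73), ((305, 223), 0.68), ((255, 218), 0.6)]
bay_mark []
can_blue []
can_green [((360, 313), 0.61)]
rack_over [((393, 281), 0.7)]
jar [((471, 369), 0.98)]
tumbler [((204, 172), 0.72)]
cup [((210, 226), 0.96)]
brush [((322, 216), 0.6)]
earmuffs [((285, 178), 0.62), ((470, 371), 0.54)]
[0.23225247 0.52603205 0.40467995] [1.54775647e-07 2.06390494e-01 9.78469705e-01 4.92051316e-06] 1.1
```

View pics/top0.png

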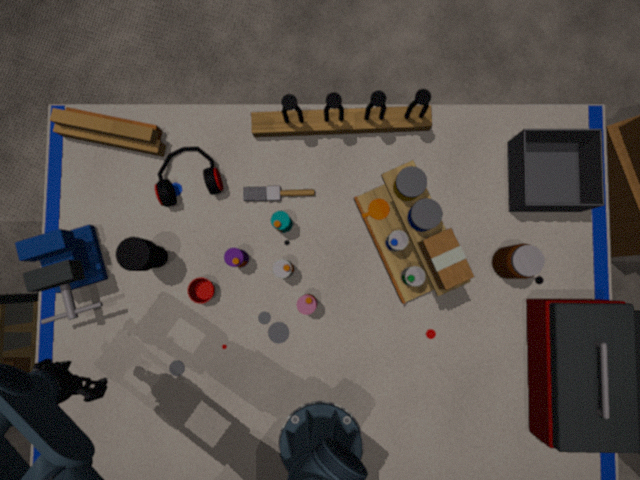

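View pics/side0.png

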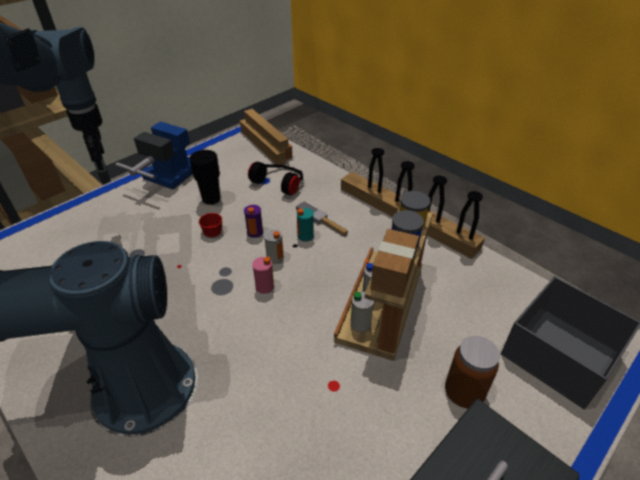

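The top view shows four can-like things: white at (284,268), turquoise at (281,222), purple at (235,258) and pink at (307,304). Only the one at (284,268) is white with an orange cap, so it fits the description. The gap disc is at (378,209), with blue at (397,240) and green at (414,276) in the row. I'll confirm this in one enlarged crop and measure.

```bash
cat > h.py <<'E'
from bench import ctrl
import cv2, numpy as np
from scipy.spatial.transform import Rotation as R
def P(n): 
    p=ctrl.camera_params(n); return np.array(p["mtx"]),np.array(p["world_from_camera"])
def ray(n,uv,z):
    K,T=P(n); d=T[:3,:3]@np.linalg.solve(K,[uv[0],uv[1],1]); c=T[:3,3]; return c+d*(z-c[2])/d[2]
def proj(n,X):
    K,T=P(n); p=K@(T[:3,:3].T@(np.asarray(X)-T[:3,3])); return p[:2]/p[2]
def mask(im,h0,h1,s=120,v=90):
    hsv=cv2.cvtColor(im,cv2.COLOR_RGB2HSV); return cv2.inRange(hsv,(h0,s,v),(h1,255,255))
def blobs(m,box,amin=6):
    x0,y0,x1,y1=box; n,l,st,c=cv2.connectedComponentsWithStats(m[y0:y1,x0:x1])
    return [((c[i]+[x0,y0]).round(1).tolist(),int(st[i,4])) for i in range(1,n) if st[i,4]>=amin]
E
python3 - <<'E'
from h import *
im=cv2.imread("pics/top0.png")[:,:,::-1].copy(); sd=cv2.imread("pics/side0.png")[:,:,::-1].copy()
a=cv2.resize(im[155:315,215:435],None,fx=3,fy=3,interpolation=cv2.INTER_CUBIC)
b=cv2.resize(sd[220:280,240:310],None,fx=5,fy=5,interpolation=cv2.INTER_CUBIC)[:,:130]
cv2.imwrite("pics/crop.png",np.hstack([a,np.vstack([b,np.zeros((180,130,3),np.uint8)])])[:,:,::-1])
print("orange top",blobs(mask(im,5,20),(215,155,400,320)))
print("blue",blobs(mask(im,100,125,100,60),(380,225,410,260)),"green",blobs(mask(im,45,80,80,40),(400,262,425,290)))
hsv=cv2.cvtColor(im,cv2.COLOR_RGB2HSV)
for (x0,y0,x1,y1) in [(268,255,300,285),(384,226,412,254),(400,262,428,290)]:
    print(blobs(cv2.inRange(hsv,(0,0,140),(180,40,255)),(x0,y0,x1,y1)))
for uv in [(284,268)]: print(ray("top",uv,.09))
print("disc",ray("top",(378,209),.025))
E
```

```text
orange top [([391.9, 185.0], 176), ([380.2, 224.4], 1434), ([297.5, 192.1], 152), ([276.5, 223.5], 32), ([235.5, 260.5], 32), ([286.4, 267.5], 33), ([308.3, 300.0], 37)]
blue [([393.9, 241.7], 35)] green [([410.7, 277.9], 35)]
[]
[]
[]
[0.47596016 0.09638732 0.09      ]
disc [ 0.64189057 -0.1543524   0.025     ]
```

View pics/crop.png

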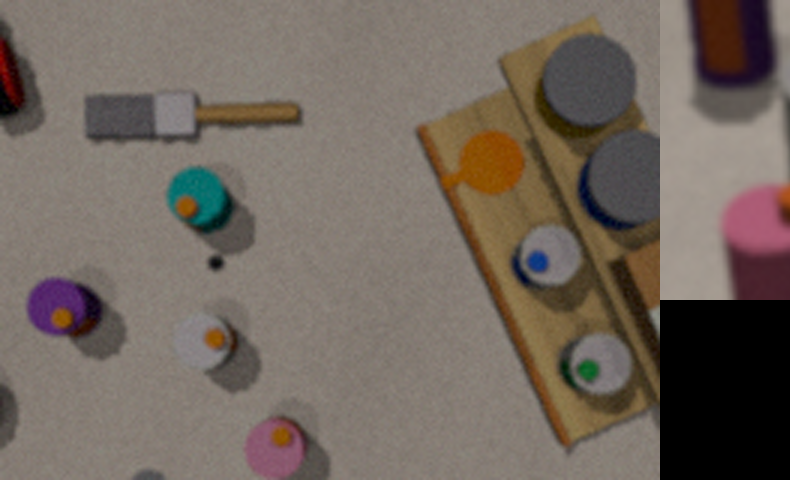

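The crop confirms it: the white can has its top centre at about (282.7,268.3) and its orange cap at (286.4,267.5). The disc is at (378.7,209), the blue can top at (398,240) and the green at (415.7,276.3). Next I'll measure these and cross-check with the side view.

```bash
python3 - <<'E'
from h import *
from scipy.optimize import least_squares
im=cv2.imread("pics/top0.png")[:,:,::-1].copy(); sd=cv2.imread("pics/side0.png")[:,:,::-1].copy()
so=blobs(mask(sd,5,20,110,60),(262,228,288,265),3); print("side orange",so)
bl=ray("top",(398,240),.115); gr=ray("top",(415.7,276.3),.115); d=ray("top",(378.7,209),.025)
print("disc",d,"blue",bl,"green",gr,np.linalg.norm(bl-gr),np.linalg.norm((bl-d)[:2]))
for n,p in (("disc->green",gr-d),("disc->blue",bl-d)): print(n,"front az",np.degrees(np.arctan2(p[1],p[0]))-90+360)
m=mask(im,8,16,190,150); print("disc mask",blobs(m,(360,195,395,222)))
capT=ray("top",(286.4,267.5),.103); capS=min((ray("side",b[0],.1) for b in so),key=lambda p:np.linalg.norm(p-capT)); ct=ray("top",(282.7,268.3),.09)
print("cap top",capT,"cap side",capS,"can",ct,np.linalg.norm((capT-ct)[:2]),np.degrees(np.arctan2(*(capT-ct)[1::-1])))
print("proj of can axis base/top in side",proj("side",[ct[0],ct[1],0]),proj("side",ct))
print("lip stripe", ray("top",(365.5,215.5),.037))
big=np.hstack([cv2.resize(sd[225:275,250:305],None,fx=7,fy=7,interpolation=cv2.INTER_CUBIC),cv2.resize(im[250:300,262:312],None,fx=7,fy=7,interpolation=cv2.INTER_CUBIC)])
cv2.imwrite("pics/crop2.png",big[:,:,::-1])
E
```

```text
side orange [([276.1, 234.0], 35), ([279.4, 250.4], 86), ([266.8, 259.6], 41)]
disc [ 0.64189981 -0.15628189  0.025     ] blue [ 0.54900797 -0.19736633  0.115     ] green [ 0.45671931 -0.24189692  0.115     ] 0.10247033434264304 0.10157177864868085
disc->green front az 114.81265135341812
disc->blue front az 113.85896965093008
disc mask []
cap top [0.4770182  0.08879748 0.103     ] cap side [0.47581082 0.08992416 0.1       ] can [0.4751543 0.0997749 0.09     ] 0.011134528529991911 -80.36342111893293
proj of can axis base/top in side [275.92039779 258.38169955] [273.8098928  235.14161043]
lip stripe [ 0.62204747 -0.11915341  0.037     ]
```

View pics/crop2.png

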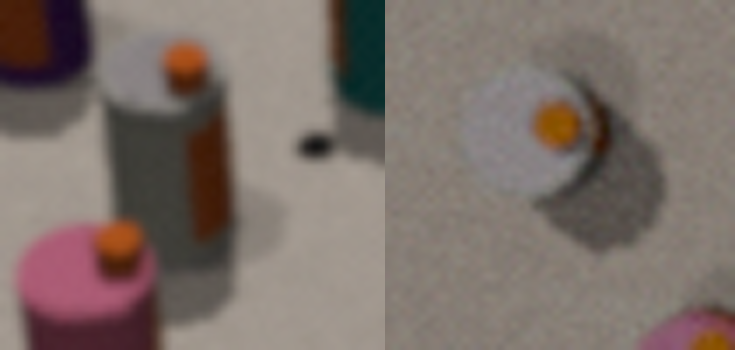

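The can axis is at (0.475, 0.100), and both views agree within about 2 mm. Its cap faces azimuth −82°, while the rack front is at azimuth 114° and the disc is at (0.642, −0.156).

Plan:
1. Grasp the can from straight above.
2. Turn it −164° and set it down in front of the gap.
3. Regrasp with a tilted tool that clears the upper board, then place it.

```bash
R1='x'
python3 -m pendant '[[[1,-160,-120,0,0,0,-0.415],[1,-160,-120,0,0,0,-0.415],[1,-160,-120,0,0,0,-0.415],[1,-160,-120,0,0,0,-0.415],[1,-160,-120,0,0,0,-0.415]]]'
python3 -m pendant '[[[1,-100,-170,0,0,0,0],[1,-100,-170,0,0,0,0],[1,-100,-170,0,0,0,0],[1,-100,-170,0,0,0,0],[1,-100,-170,0,0,0,0]]]'
python3 - <<'E'
from h import *
o=ctrl.get_obs();print(o["q"],o["eef_pos"],R.from_quat(np.roll(o["eef_rot"],-1)).as_matrix().round(3).tolist(),o["time_s"])
E
```

```text
time_s: 1.52
eef_pos: [0.3296, 0.3515, 0.4048]
eef_rot: [0.0, -0.002, 1.0, 0.0]
wrist_force: [1.2, -0.7, -0.7]
opening: 1.0
grasp_force: 0.0
time_s: 1.93
eef_pos: [0.4303, 0.1802, 0.4051]
eef_rot: [0.001, 0.001, 1.0, -0.0]
wrist_force: [-0.0, 0.6, 0.7]
opening: 1.002
grasp_force: 0.0
[ 1.41539155e-01 -6.95139567e-02  1.86908533e+00 -7.09911667e-04
  1.34080665e+00 -1.42692648e+00] [0.43032689 0.18020643 0.40508884] [[-1.0, 0.002, 0.001], [0.002, 1.0, -0.001], [-0.001, -0.001, -1.0]] 1.9333
```

```bash
python3 -m pendant '[[[1,-45,-80,0,0,0,0],[1,-45,-80,0,0,0,0],[1,-45,-80,40,0,0,0],[1,-45,-80,80,0,0,0],[1,-45,-80,100,0,0,0]]]'
python3 -m pendant '[[[1,0,0,25,0,0,0],[1,0,0,50,0,0,0],[1,0,0,75,0,0,0],[1,0,0,90,0,0,0],[1,0,0,90,0,0,0]]]'
python3 - <<'E'
from h import *
im=ctrl.camera("side"); cv2.imwrite("pics/s1.png",cv2.resize(im[130:310,180:380],None,fx=3,fy=3)[:,:,::-1])
E
```

```text
time_s: 2.35
eef_pos: [0.4732, 0.1015, 0.301]
eef_rot: [-0.002, 0.002, 1.0, 0.0]
wrist_force: [-0.8, 0.7, -0.1]
opening: 1.004
grasp_force: 0.0
time_s: 2.77
eef_pos: [0.4724, 0.1028, 0.2115]
eef_rot: [-0.003, 0.0, 1.0, 0.0]
wrist_force: [-1.2, -0.1, -0.1]
opening: 0.997
grasp_force: 0.0
```

View pics/s1.png

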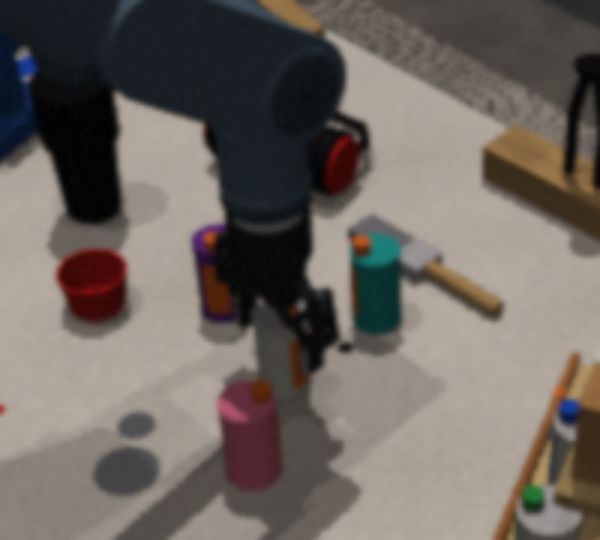

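The fingers straddle the can at crop (285,340), well clear of the pink and purple look-alikes. I'll close and lift.

```bash
python3 -m pendant '[[[0,2,-2,0,0,0,0],[0,2,-2,0,0,0,0],[0,2,-2,0,0,0,0],[0,2,-2,0,0,0,0],[0,2,-2,0,0,0,0]]]'
python3 -m pendant '[[[0,0,0,0,0,0,0],[0,0,0,0,0,0,0],[0,0,0,0,0,0,0],[0,0,0,0,0,0,0],[0,0,0,0,0,0,0]]]'
```

```text
time_s: 3.23
eef_pos: [0.4731, 0.1009, 0.2164]
eef_rot: [0.002, 0.0, 1.0, -0.0]
wrist_force: [-1.7, 0.2, 6.0]
opening: 0.571
grasp_force: 62.2
time_s: 3.65
eef_pos: [0.4731, 0.1009, 0.2164]
eef_rot: [0.002, 0.0, 1.0, -0.0]
wrist_force: [-1.7, 0.5, 6.6]
opening: 0.573
grasp_force: 62.3
```

```bash
python3 -m pendant '[[[0,0,0,-25,0,0,0],[0,0,0,-50,0,0,0],[0,-20,-24,-70,0,0,0],[0,-40,-48,-70,0,0,0],[0,-60,-72,-70,0,0,0]]]'
python3 -m pendant '[[[0,-25,-30,0,0,0,0.1],[0,-53,-62,0,0,0,0.2],[0,-53,-62,0,0,0,0.3],[0,-53,-62,0,0,0,0.4],[0,-53,-62,0,0,0,0.5]]]'
python3 -m pendant '[[[0,0,0,0,0,0,0.12],[0,0,0,0,0,0,0.24],[0,0,0,0,0,0,0.36],[0,0,0,0,0,0,0.48],[0,0,0,0,0,0,0.6]]]'
python3 -m pendant '[[[0,0,0,0,0,0,0.12],[0,0,0,0,0,0,0.24],[0,0,0,0,0,0,0.36],[0,0,0,0,0,0,0.48],[0,0,0,0,0,0,0.6]]]'
python3 -m pendant '[[[0,0,0,0,0,0,0.12],[0,0,0,0,0,0,0.24],[0,0,0,0,0,0,0.36],[0,0,0,0,0,0,0.48],[0,0,0,0,0,0,0.6]]]'
python3 -m pendant '[[[0,0,0,0,0,0,0.12],[0,0,0,0,0,0,0.24],[0,0,0,0,0,0,0.36],[0,0,0,0,0,0,0.48],[0,0,0,0,0,0,0.557]]]'
python3 -m pendant '[[[0,0,0,0,0,0,0],[0,0,0,0,0,0,0]]]'
python3 - <<'E'
from h import *
o=ctrl.get_obs();print(o["q"].round(3),o["eef_pos"],R.from_quat(np.roll(o["eef_rot"],-1)).as_matrix().round(3).tolist(),o["time_s"])
E
```

```text
time_s: 4.07
eef_pos: [0.5333, 0.0283, 0.2871]
eef_rot: [0.002, -0.0, 1.0, -0.0]
wrist_force: [0.4, 0.5, -2.9]
opening: 0.57
grasp_force: 63.5
time_s: 4.48
eef_pos: [0.5852, -0.0342, 0.2844]
eef_rot: [-0.0, 0.251, 0.968, 0.0]
wrist_force: [1.1, 1.0, -2.9]
opening: 0.567
grasp_force: 63.4
time_s: 4.9
eef_pos: [0.5848, -0.0332, 0.2848]
eef_rot: [-0.0, 0.526, 0.851, -0.0]
wrist_force: [0.4, -0.0, -2.7]
opening: 0.568
grasp_force: 63.3
time_s: 5.32
eef_pos: [0.5848, -0.0331, 0.2848]
eef_rot: [-0.0, 0.753, 0.657, -0.0]
wrist_force: [-0.2, 0.1, -3.0]
opening: 0.57
grasp_force: 63.3
time_s: 5.73
eef_pos: [0.5848, -0.0331, 0.2848]
eef_rot: [-0.0, 0.914, 0.405, -0.0]
wrist_force: [-1.0, 0.8, -2.7]
opening: 0.568
grasp_force: 63.3
time_s: 6.15
eef_pos: [0.5849, -0.0332, 0.2848]
eef_rot: [0.0, 0.99, 0.138, -0.0]
wrist_force: [-0.5, 0.3, -2.7]
opening: 0.569
grasp_force: 63.3
time_s: 6.32
eef_pos: [0.5849, -0.0332, 0.2848]
eef_rot: [0.0, 0.99, 0.143, -0.0]
wrist_force: [0.3, -1.1, -3.3]
opening: 0.57
grasp_force: 63.3
[-0.259  0.337  1.674 -0.     1.13   1.025] [ 0.58493199 -0.03316383  0.28479192] [[0.959, 0.282, -0.0], [0.282, -0.959, -0.0], [-0.0, 0.0, -1.0]] 6.3167
```

```bash
python3 -m pendant '[[[0,0,0,20,0,0,0],[0,0,0,40,0,0,0],[0,0,0,55,0,0,0],[0,0,0,63,0,0,0],[0,0,0,67,0,0,0]]]'
python3 -m pendant '[[[0,0,0,0,0,0,0],[1,0,0,0,0,0,0],[1,0,0,0,0,0,0],[1,0,0,0,0,0,0],[1,0,0,0,0,0,0]]]'
python3 -m pendant '[[[1,0,0,-5,0,0,0],[1,0,0,-30,0,0,0],[1,0,0,-60,0,0,0],[1,0,0,-95,0,0,0],[1,0,0,-130,0,0,0]]]'
```

```text
time_s: 6.73
eef_pos: [0.5845, -0.0331, 0.2164]
eef_rot: [-0.0, 0.99, 0.142, -0.001]
wrist_force: [-6.9, 2.3, 35.6]
opening: 0.572
grasp_force: 67.7
time_s: 7.15
eef_pos: [0.5855, -0.0333, 0.2187]
eef_rot: [0.0, 0.99, 0.142, 0.001]
wrist_force: [0.6, -0.1, -0.1]
opening: 0.999
grasp_force: 0.0
time_s: 7.57
eef_pos: [0.5847, -0.0331, 0.3492]
eef_rot: [-0.0, 0.99, 0.141, -0.0]
wrist_force: [-0.0, -0.0, -0.4]
opening: 1.001
grasp_force: 0.0
```

```bash
cat >> h.py <<'E'
def fkR(q,s): e=R.from_euler; return e('z',q[0])*e('y',q[1]+q[2])*e('z',s*q[3])*e('y',q[4])*e('z',q[5]+np.pi/2)
def des(az,p,flip=1):
    h=np.array([np.cos(az),np.sin(az),0]); z=np.cos(p)*h-np.sin(p)*np.array([0,0,1]); y=flip*np.cross([0,0,1],h); return R.from_matrix(np.c_[np.cross(y,z),y,z])
E
python3 - <<'E'
from h import *
from scipy.optimize import least_squares
az=np.radians(-65.7)
for s in(1,-1):
  for q1 in (-.1,-.4):
    for sh in (1.7,2.1):
      for fl in(1,-1):
        D=des(az,np.radians(40),fl); best=[]
        for q40 in(-1,0,1,3): 
          for q60 in (-2,0,2):
            r=least_squares(lambda v:(fkR([q1,sh,0,*v],s)*D.inv()).as_rotvec(),[q40,1.2,q60])
            if r.cost<1e-6 and 0<r.x[1]<2.63: best.append(tuple(r.x.round(2)))
        print(s,q1,sh,fl,set(best))
E
```

```text
1 -0.1 1.7 1 {(np.float64(5.44), np.float64(1.09), np.float64(-0.25)), (np.float64(-0.85), np.float64(1.09), np.float64(-0.25))}
1 -0.1 1.7 -1 {(np.float64(5.44), np.float64(1.09), np.float64(-3.39)), (np.float64(5.44), np.float64(1.09), np.float64(2.89)), (np.float64(-0.85), np.float64(1.09), np.float64(-3.39)), (np.float64(-0.85), np.float64(1.09), np.float64(2.89))}
1 -0.1 2.1 1 {(np.float64(-1.07), np.float64(0.86), np.float64(0.14)), (np.float64(5.21), np.float64(0.86), np.float64(0.14))}
1 -0.1 2.1 -1 {(np.float64(5.21), np.float64(0.86), np.float64(-3.0)), (np.float64(-1.07), np.float64(0.86), np.float64(3.29)), (np.float64(-1.07), np.float64(0.86), np.float64(-3.0)), (np.float64(5.21), np.float64(0.86), np.float64(3.29))}
1 -0.4 1.7 1 {(np.float64(5.54), np.float64(0.88), np.float64(-0.5)), (np.float64(-0.74), np.float64(0.88), np.float64(-0.5))}
1 -0.4 1.7 -1 {(np.float64(5.54), np.float64(0.88), np.float64(2.64)), (np.float64(-0.74), np.float64(0.88), np.float64(-3.64)), (np.float64(-0.74), np.float64(0.88), np.float64(2.64))}
1 -0.4 2.1 1 {(np.float64(-1.09), np.float64(0.
[... 425 characters left out ...]
0.85), np.float64(1.09), np.float64(-3.39)), (np.float64(0.85), np.float64(1.09), np.float64(2.89))}
-1 -0.1 2.1 1 {(np.float64(1.07), np.float64(0.86), np.float64(0.14))}
-1 -0.1 2.1 -1 {(np.float64(1.07), np.float64(0.86), np.float64(3.29)), (np.float64(1.07), np.float64(0.86), np.float64(-3.0))}
-1 -0.4 1.7 1 {(np.float64(0.74), np.float64(0.88), np.float64(-0.5))}
-1 -0.4 1.7 -1 {(np.float64(0.74), np.float64(0.88), np.float64(-3.64)), (np.float64(0.74), np.float64(0.88), np.float64(2.64))}
-1 -0.4 2.1 1 {(np.float64(1.09), np.float64(0.63), np.float64(-0.03))}
-1 -0.4 2.1 -1 {(np.float64(1.09), np.float64(0.63), np.float64(3.11)), (np.float64(1.09), np.float64(0.63), np.float64(-3.18))}
```

```bash
python3 -m pendant '[[[1,-26,-193,15,0,0,-0.12],[1,-26,-193,15,0,0,-0.24],[1,-26,-193,15,0,0,-0.36],[1,-26,-193,15,0,0,-0.48],[1,-26,-193,15,0,0,-0.6]]]'
python3 -m pendant '[[[1,0,0,0,0,0,-0.12],[1,0,0,0,0,0,-0.24],[1,0,0,0,0,0,-0.36],[1,0,0,0,0,0,-0.48],[1,0,0,0,0,0,-0.6]]]'
python3 -m pendant '[[[1,0,0,0,0,0,-0.12],[1,0,0,0,0,0,-0.24],[1,0,0,0,0,0,-0.36],[1,0,0,0,0,0,-0.48],[1,0,0,0,0,0,-0.508]]]'
python3 -m pendant '[[[1,0,0,0,0,-0.1,0],[1,0,0,0,0,-0.2,0],[1,0,0,0,0,-0.3,0],[1,0,0,0,0,-0.4,0],[1,0,0,0,0,-0.45,0]]]'
python3 - <<'E'
from h import *
o=ctrl.get_obs();print(o["q"].round(3),o["eef_pos"],R.from_quat(np.roll(o["eef_rot"],-1)).as_matrix().round(3).tolist(),o["time_s"])
im=ctrl.camera("top"); cv2.imwrite("pics/t2.png",cv2.resize(im[150:350,230:430],None,fx=3,fy=3,interpolation=cv2.INTER_CUBIC)[:,:,::-1])
E
```

```text
time_s: 7.98
eef_pos: [0.5042, 0.1473, 0.3331]
eef_rot: [-0.0, 0.902, 0.431, 0.0]
wrist_force: [-0.4, 0.5, -0.2]
opening: 0.998
grasp_force: 0.0
time_s: 8.4
eef_pos: [0.506, 0.145, 0.3334]
eef_rot: [0.0, 0.735, 0.678, 0.0]
wrist_force: [-0.7, 0.3, -0.0]
opening: 0.999
grasp_force: 0.0
time_s: 8.82
eef_pos: [0.5061, 0.1448, 0.3334]
eef_rot: [0.0, 0.541, 0.841, 0.0]
wrist_force: [0.2, 0.1, 0.8]
opening: 0.997
grasp_force: 0.0
time_s: 9.23
eef_pos: [0.5059, 0.1451, 0.3334]
eef_rot: [0.19, 0.53, 0.818, -0.122]
wrist_force: [0.2, -0.2, 0.2]
opening: 0.998
grasp_force: 0.0
[ 0.173  0.158  1.82  -0.499  1.098 -0.032] [0.50594213 0.145124   0.33344527] [[-0.367, 0.912, 0.181], [0.82, 0.409, -0.401], [-0.44, 0.001, -0.898]] 9.2333
```

View pics/t2.png

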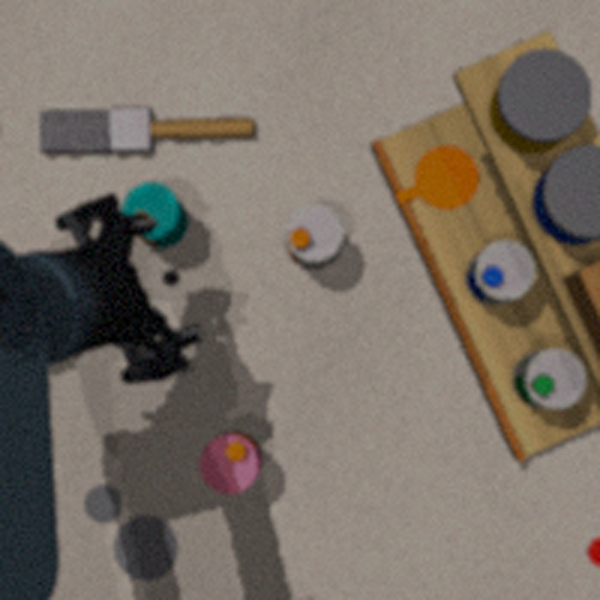

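The can now stands at crop (316,234), which is full-picture (335,228), upright with its cap at (330,229) towards the stripe. Everything else is where it was. I'll measure exactly before the regrasp.

```bash
python3 - <<'E'
from h import *
im=cv2.imread("pics/t2.png")[:,:,::-1].copy()
f=lambda u:(230+(u[0]+.5)/3-.5,150+(u[1]+.5)/3-.5)
for b in blobs(mask(im,5,18,150,90),(270,190,360,290),20): print(b)
c=ray("top",f((316,234)),.09); cap=ray("top",f((300.5,238)),.103); d=ray("top",f((446,177)),.025)
print("can",c,"cap",cap,np.degrees(np.arctan2(*(cap-c)[1::-1])),np.linalg.norm((cap-c)[:2]),"disc",d)
e=lambda az,p: [ (lambda r:r.round(2))(__import__("scipy.optimize").optimize.least_squares(lambda v:(fkR([q1,sh,0,*v],1)*des(np.radians(az),np.radians(p)).inv()).as_rotvec(),[-.8,1,0]).x) for q1 in(.1,-.1,-.3) for sh in(1.95,2.15)]
for az in(-65.7,-55): 
  for p in(40,45,50): print(az,p,[x.tolist() for x in e(az,p)])
E
```

```text
([300.1, 238.4], 249)
can [ 0.58249324 -0.03603809  0.09      ] cap [ 0.57755693 -0.02267836  0.103     ] 110.27886279921493 0.014242526446251116 disc [ 0.64282297 -0.15527178  0.025     ]
-65.7 40 [[-0.96, 1.09, 0.11], [-1.06, 0.98, 0.3], [-0.97, 0.93, -0.02], [-1.11, 0.83, 0.2], [-0.95, 0.78, -0.16], [-1.15, 0.68, 0.1]]
-65.7 45 [[-0.86, 1.08, 0.06], [-0.96, 0.96, 0.25], [-0.86, 0.94, -0.08], [-0.99, 0.82, 0.12], [-0.83, 0.8, -0.24], [-1.01, 0.68, -0.01]]
-65.7 50 [[-0.76, 1.08, 0.01], [-0.86, 0.94, 0.18], [-0.75, 0.95, -0.15], [-0.87, 0.81, 0.04], [-0.72, 0.82, -0.32], [-0.87, 0.68, -0.12]]
-55 40 [[-0.97, 0.94, -0.01], [-1.11, 0.84, 0.21], [-0.95, 0.79, -0.15], [-1.14, 0.69, 0.11], [-0.9, 0.64, -0.32], [-1.16, 0.54, -0.01]]
-55 45 [[-0.86, 0.95, -0.07], [-0.99, 0.83, 0.13], [-0.83, 0.81, -0.23], [-1.01, 0.69, 0.0], [-0.77, 0.67, -0.42], [-0.99, 0.55, -0.16]]
-55 50 [[-0.76, 0.96, -0.13], [-0.87, 0.82, 0.05], [-0.72, 0.83, -0.31], [-0.87, 0.69, -0.1], [-0.65, 0.71, -0.52], [-0.83, 0.57, -0.29]]
```

```bash
python3 -m pendant '[[[1,0,0,0,0,-0.12,0],[1,0,0,0,0,-0.24,0],[1,0,0,0,0,-0.335,0],[1,0,0,0,0,-0.335,0],[1,0,0,0,0,-0.335,0]]]'
python3 - <<'E'
from h import *
o=ctrl.get_obs();T=R.from_quat(np.roll(o["eef_rot"],-1))
for t in ([.5113,.1266,.2418],[.5389,.0654,.1746]): print((T.inv().apply(np.array(t)-o["eef_pos"])*1000).round(1))
print(o["q"].round(3),T.as_matrix().round(3).tolist(), (T.inv()*des(np.radians(-65.7),np.pi/4)).as_rotvec())
E
```

```text
time_s: 9.7
eef_pos: [0.5058, 0.1452, 0.3325]
eef_rot: [0.319, 0.502, 0.776, -0.207]
wrist_force: [-1.0, 0.1, -0.0]
opening: 0.999
grasp_force: 0.0
[50.2 -2.5 77.9]
[ 49.9  -2.3 172.9]
[ 0.247  0.199  1.836 -0.874  1.13   0.229] [[-0.291, 0.912, 0.287], [0.648, 0.409, -0.643], [-0.704, -0.001, -0.71]] [-0.00256026 -0.00417468 -0.00116935]
```

```bash
python3 -m pendant '[[[1,25,-2,25,0,0,0],[1,50,-2,45,0,0,0],[1,50,-2,78,0,0,0],[1,50,-2,78,0,0,0],[1,50,-2,78,0,0,0]]]'
python3 -m pendant '[[[1,0,0,20,0,0,0],[1,0,0,40,0,0,0],[1,0,0,60,0,0,0],[1,0,0,70,0,0,0],[1,0,0,70,0,0,0]]]'
python3 - <<'E'
from h import *
im=ctrl.camera("side"); im2=ctrl.camera("top")
f=lambda a:cv2.resize(a,None,fx=3,fy=3,interpolation=cv2.INTER_CUBIC)
cv2.imwrite("pics/s3.png",np.hstack([f(im[160:340,240:370]),f(im2[150:330,260:390])])[:,:,::-1])
o=ctrl.get_obs();T=R.from_quat(np.roll(o["eef_rot"],-1))
print((T.inv().apply(np.array([.5389,.0654,.1746])-o["eef_pos"])*1000).round(1),o["q"].round(2))
E
```

```text
time_s: 10.12
eef_pos: [0.5123, 0.1249, 0.2413]
eef_rot: [0.319, 0.503, 0.775, -0.209]
wrist_force: [1.1, 0.6, -0.3]
opening: 1.0
grasp_force: 0.0
time_s: 10.53
eef_pos: [0.533, 0.0798, 0.1928]
eef_rot: [0.321, 0.503, 0.775, -0.208]
wrist_force: [-0.8, -0.1, -0.1]
opening: 1.0
grasp_force: 0.0
[ 1.8 -1.  25.3] [ 0.11  0.44  1.87 -1.06  0.88  0.44]
```

View pics/s3.png

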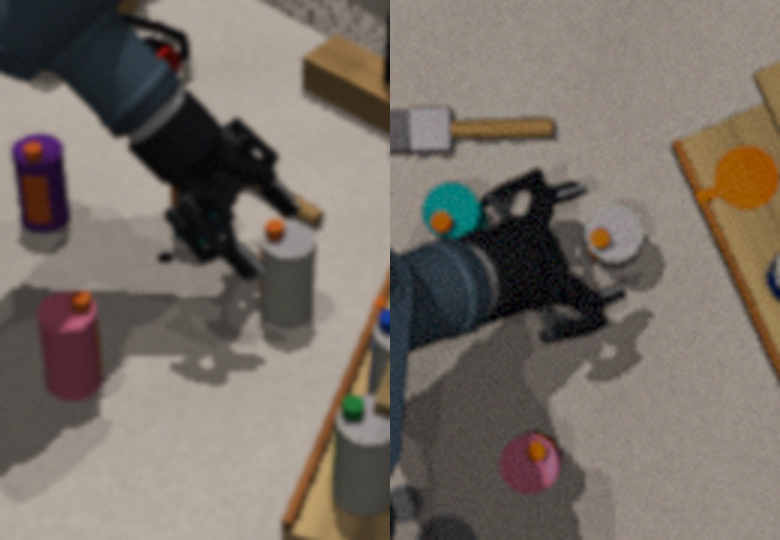

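The fingers aim squarely at the can: tips at crop (580,187) and (620,295), can between them at (612,235). Joint 4 is close to its limit (−1.06 of −1.14), so I'll steepen the tool 5° while closing in.

```bash
python3 -m pendant '[[[1,-6,0,12,0,0.087,0],[1,-12,0,24,0,0.087,0],[1,-12,0,24,0,0.087,0],[1,-12,0,24,0,0.087,0]]]'
python3 -m pendant '[[[0,0,0,0,0,0,0],[0,0,0,0,0,0,0],[0,0,0,0,0,0,0],[0,0,0,0,0,0,0],[0,0,0,0,0,0,0]]]'
python3 - <<'E'
from h import *
o=ctrl.get_obs();T=R.from_quat(np.roll(o["eef_rot"],-1))
print(o["q"].round(2),o["eef_pos"].round(4),o["wrist_force"],o["torque"],(T.inv()*des(np.radians(-65.7),np.radians(50))).as_rotvec().round(4))
im=ctrl.camera("side"); im2=ctrl.camera("top")
f=lambda a:cv2.resize(a,None,fx=3,fy=3,interpolation=cv2.INTER_CUBIC)
cv2.imwrite("pics/s4.png",np.hstack([f(im[160:340,240:370]),f(im2[150:330,260:390])])[:,:,::-1])
E
```

```text
time_s: 10.97
eef_pos: [0.5433, 0.0572, 0.1849]
eef_rot: [0.288, 0.511, 0.788, -0.186]
wrist_force: [-0.5, 0.0, -0.1]
opening: 0.999
grasp_force: 0.0
time_s: 11.38
eef_pos: [0.543, 0.0579, 0.1845]
eef_rot: [0.287, 0.511, 0.789, -0.186]
wrist_force: [-2.1, 0.4, 4.3]
opening: 0.567
grasp_force: 62.4
[ 0.05  0.45  1.86 -0.98  0.81  0.33] [0.543  0.0579 0.1845] [-2.08323455  0.39480501  4.27427309] [ 0.05973863  0.19070761 -0.12279607] [-0.0016  0.0006 -0.0021]
```

View pics/s4.png

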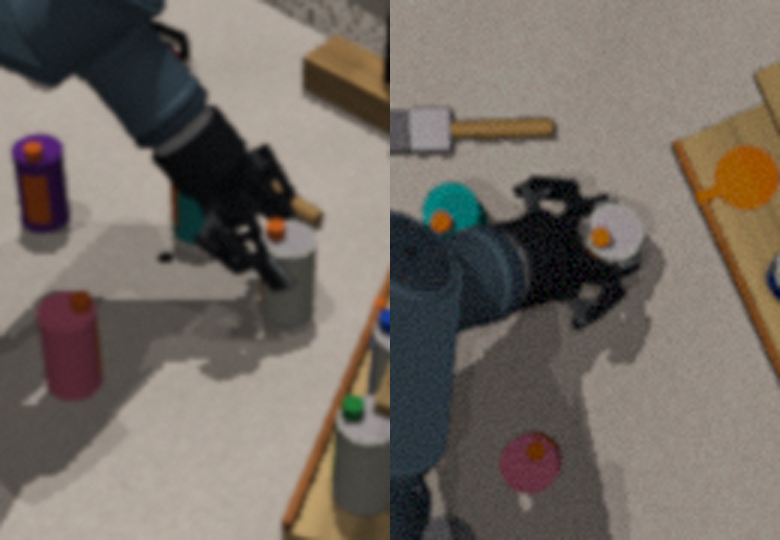

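The can is gripped upright with its cap towards the gripper, and nothing else has moved. I'll lift it 55 mm and then move along the stripe direction to above the disc.

```bash
python3 -m pendant '[[[0,-10,0,-12,0,0,0],[0,-22,0,-26,0,0,0],[0,-35,0,-42,0,0,0],[0,-35,0,-42,0,0,0],[0,-35,0,-42,0,0,0]]]'
python3 -m pendant '[[[0,-15,0,13,0,0,0],[0,-38,1,32,0,0,0],[0,-61,2,51,0,0,0],[0,-80,4,67,0,0,0],[0,-92,5,77,0,0,0]]]'
python3 -m pendant '[[[0,-6,0,5,0,0,0],[0,-11,0,9,0,0,0],[0,-11,0,9,0,0,0],[0,-11,0,9,0,0,0]]]'
python3 - <<'E'
from h import *
o=ctrl.get_obs();T=R.from_quat(np.roll(o["eef_rot"],-1))
print(o["q"].round(2),o["eef_pos"].round(4),"moved",o["eef_pos"]-[.543,.0579,.1845],(T.inv()*des(np.radians(-65.7),np.radians(50))).as_rotvec().round(4))
im=ctrl.camera("side"); im2=ctrl.camera("top")
f=lambda a:cv2.resize(a,None,fx=3,fy=3,interpolation=cv2.INTER_CUBIC)
cv2.imwrite("pics/s5.png",np.hstack([f(im[190:370,300:430]),f(im2[150:330,320:450])])[:,:,::-1])
print(proj("top",[.642,-.156,.145]),proj("side",[.642,-.156,.145]))
E
```

```text
time_s: 11.9
eef_pos: [0.5431, 0.0578, 0.2391]
eef_rot: [0.288, 0.511, 0.788, -0.185]
wrist_force: [0.4, -0.2, -3.2]
opening: 0.568
grasp_force: 63.1
time_s: 12.32
eef_pos: [0.5965, -0.0518, 0.2368]
eef_rot: [0.286, 0.511, 0.789, -0.187]
wrist_force: [-1.4, 0.7, -2.4]
opening: 0.566
grasp_force: 63.1
time_s: 12.65
eef_pos: [0.6018, -0.0621, 0.2384]
eef_rot: [0.286, 0.511, 0.789, -0.186]
wrist_force: [-0.4, 0.2, -2.9]
opening: 0.562
grasp_force: 63.1
[-0.17  0.42  1.76 -0.9   0.75  0.02] [ 0.6018 -0.0621  0.2384] moved [ 0.05877784 -0.11996302  0.05393494] [-0.0025 -0.0011 -0.0017]
[382.90942117 202.02820584] [386.3623158 235.4478664]
```

View pics/s5.png

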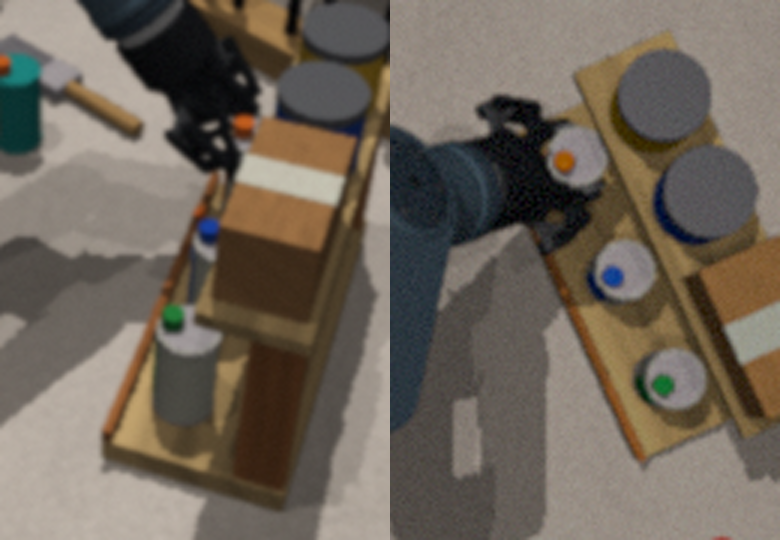

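The can's top centre shows at full-picture (382.4,201.7), against (382.9,202.0) expected above the disc. It is clear of the board and the blue can, so I'll lower it.

```bash
python3 -m pendant '[[[0,5,0,6,0,0,0],[0,10,0,12,0,0,0],[0,14,0,17,0,0,0],[0,17,0,20,0,0,0],[0,18,0,21.5,0,0,0]]]'
python3 -m pendant '[[[0,0,0,0,0,0,0],[0,0,0,0,0,0,0]]]'
```

```text
time_s: 13.17
eef_pos: [0.6017, -0.0625, 0.2098]
eef_rot: [0.286, 0.511, 0.789, -0.186]
wrist_force: [-1.1, 1.7, 1.4]
opening: 0.567
grasp_force: 63.5
time_s: 13.33
eef_pos: [0.6024, -0.0627, 0.211]
eef_rot: [0.287, 0.511, 0.789, -0.186]
wrist_force: [-0.2, 0.1, -2.3]
opening: 0.571
grasp_force: 63.1
```

```bash
python3 -m pendant '[[[0,0.6,0,0.8,0,0,0],[0,0.6,0,0.8,0,0,0],[1,0.6,0,0.8,0,0,0],[1,0.6,0,0.8,0,0,0],[1,0.6,0,0.8,0,0,0]]]'
python3 -m pendant '[[[1,0,0,0,0,0,0],[1,0,0,-10,0,0,0],[1,0,0,-35,0,0,0],[1,0,0,-70,0,0,0],[1,0,0,-105,0,0,0]]]'
python3 -m pendant '[[[1,0,0,-40,0,0,0],[1,0,0,-80,0,0,0],[1,0,0,-80,0,0,0],[1,0,0,-80,0,0,0]]]'
python3 - <<'E'
from h import *
im=ctrl.camera("side"); im2=ctrl.camera("top")
f=lambda a:cv2.resize(a,None,fx=3,fy=3,interpolation=cv2.INTER_CUBIC)
cv2.imwrite("pics/s6.png",np.hstack([f(im[190:370,300:430]),f(im2[150:330,320:450])])[:,:,::-1])
print("orange",blobs(mask(im2,5,18,190,120),(360,190,400,225),8), proj("top",[.642,-.156,.115]))
print("blue",blobs(mask(im2,100,125,100,60),(380,225,410,260)),"green",blobs(mask(im2,45,80,80,40),(400,262,425,290)))
E
```

```text
time_s: 13.75
eef_pos: [0.6027, -0.0629, 0.2109]
eef_rot: [0.288, 0.511, 0.788, -0.186]
wrist_force: [0.6, 0.5, 0.3]
opening: 0.963
grasp_force: 0.0
time_s: 14.17
eef_pos: [0.5739, -0.0006, 0.2912]
eef_rot: [0.286, 0.511, 0.789, -0.186]
wrist_force: [0.5, 0.4, -0.1]
opening: 1.001
grasp_force: 0.0
time_s: 14.5
eef_pos: [0.5538, 0.0474, 0.3552]
eef_rot: [0.289, 0.51, 0.789, -0.184]
wrist_force: [-0.1, -0.3, -1.3]
opening: 0.996
grasp_force: 0.0
orange [([376.9, 205.1], 22), ([366.2, 214.7], 42)] [381.75284852 203.88853357]
blue [([393.9, 241.8], 36)] green [([402.9, 277.7], 10), ([410.8, 277.9], 36)]
```

View pics/s6.png

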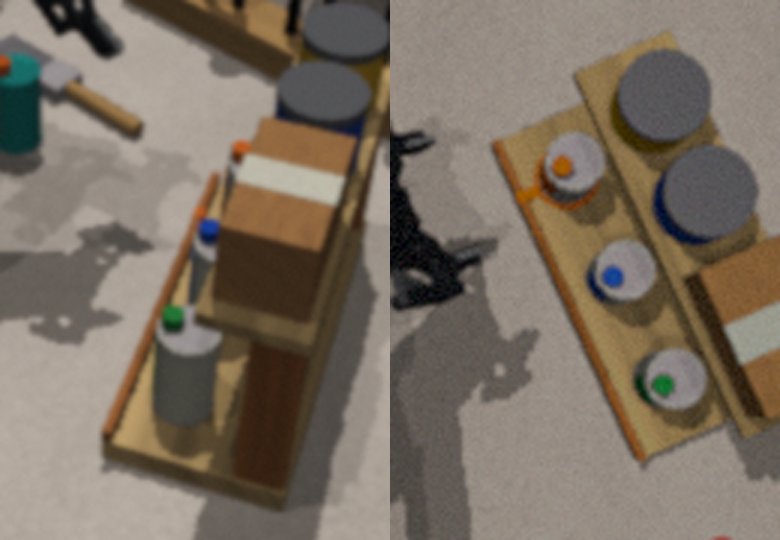

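The can stands in the gap, upright, with its top at full-picture (381.3,204) against (381.8,203.9) expected and its cap at (376.9,205.1). Blue and green haven't moved. I'll check the cap's turn numerically before handing in.

```bash
python3 - <<'E'
from h import *
from scipy.optimize import minimize
im=np.mean([ctrl.camera("top").astype(float) for _ in range(4)],0)
# render-free fit: low-saturation bright top ellipse (cap excluded) contrasted with ring outside
hsv=cv2.cvtColor(im.astype(np.uint8),cv2.COLOR_RGB2HSV).astype(float)
sat=hsv[...,1]; a=np.linspace(0,2*np.pi,72,endpoint=False)
cap0={"orange":((381.5,204),(5,18)),"blue":((398,240),(100,125)),"green":((415.7,276.3),(45,80))}
for n,(c0,hr) in cap0.items():
    x0=ray("top",c0,.115)
    def val(x,r):
        uv=np.array([proj("top",[x[0]+r*np.cos(t),x[1]+r*np.sin(t),.115]) for t in a]).astype(np.float32)
        return cv2.remap(sat.astype(np.float32),uv[:,0].reshape(1,-1),uv[:,1].reshape(1,-1),cv2.INTER_LINEAR)[0]
    f=lambda x:(np.clip(val(x,.0225),0,90)-np.clip(val(x,.029),0,90)).mean()
    g=[(f(x0[:2]+[i/1000,j/1000]),i,j) for i in np.arange(-6,6.1,.5) for j in np.arange(-6,6.1,.5)]
    m=min(g); near=[q for q in g if q[0]<m[0]+2]; x=x0[:2]+np.mean([q[1:] for q in near],0)/1000
    u,v=map(int,c0); H=hsv[v-6:v+8,u-10:u+4]; w=((H[...,0]>=hr[0])&(H[...,0]<=hr[1])&(H[...,1]>140)).astype(np.uint8)
    k,l,st,c=cv2.connectedComponentsWithStats(w); i=min(range(1,k),key=lambda i:np.hypot(*(c[i]-[6,8]))) ; cp=ray("top",c[i]+[u-10,v-6],.126)
    d=cp[:2]-x; print(n,x.round(4),"cap az",np.degrees(np.arctan2(d[1],d[0])).round(1),"off",np.linalg.norm(d).round(4),st[i,4])
E
```

```text
Traceback (most recent call last):
  File "h.py", line 9, in proj
    K,T=P(n); p=K@(T[:3,:3].T@(np.asarray(X)-T[:3,3])); return p[:2]/p[2]
        ~^^^
  File "h.py", line 5, in P
    p=ctrl.camera_params(n); return np.array(p["mtx"]),np.array(p["world_from_camera"])
ValueError: time passes only in moves, steps and waits
```

```bash
python3 - <<'E'
import h, functools
h.P=functools.lru_cache(h.P)
from h import *
im=np.mean([ctrl.camera("top").astype(float) for _ in range(4)],0)
hsv=cv2.cvtColor(im.astype(np.uint8),cv2.COLOR_RGB2HSV).astype(np.float32)
sat=hsv[...,1].copy(); a=np.linspace(0,2*np.pi,48,endpoint=False)
for n,c0,hr in (("orange",(381.5,204),(5,18)),("blue",(398,240),(100,125)),("green",(415.7,276.3),(45,80))):
    x0=ray("top",c0,.115)
    def val(x,r):
        uv=np.array([proj("top",[x[0]+r*np.cos(t),x[1]+r*np.sin(t),.115]) for t in a],np.float32)
        return cv2.remap(sat,uv[None,:,0],uv[None,:,1],cv2.INTER_LINEAR)[0]
    f=lambda x:(np.clip(val(x,.0225),0,90)-np.clip(val(x,.029),0,90)).mean()
    g=[(f(x0[:2]+[i/1000,j/1000]),i,j) for i in range(-5,6) for j in range(-5,6)]
    m=min(g); x=x0[:2]+np.mean([q[1:] for q in g if q[0]<m[0]+2],0)/1000
    u,v=map(int,c0); H=hsv[v-6:v+8,u-10:u+4]; w=((H[...,0]>=hr[0])&(H[...,0]<=hr[1])&(H[...,1]>140)).astype(np.uint8)
    k,l,st,c=cv2.connectedComponentsWithStats(w); i=min(range(1,k),key=lambda i:np.hypot(*(c[i]-[6,8]))); cp=ray("top",c[i]+[u-10,v-6],.126)
    d=cp[:2]-x; print(n,x.round(4),"cap az",np.degrees(np.arctan2(d[1],d[0])).round(1),"off",np.linalg.norm(d).round(4),st[i,4])
E
```

```text
orange [ 0.6422 -0.1539] cap az 114.4 off 0.0121 35
blue [ 0.549  -0.1964] cap az 115.9 off 0.0124 29
green [ 0.4577 -0.2386] cap az 115.0 off 0.0126 25
```

The cap azimuth is 114.4°, against 114–115° for the row. The position is within about 2 mm of the disc, and the robot touches nothing. I'm handing in.

```bash
python3 -c "
from bench import ctrl
print(ctrl.hand_in())"
```

```text
the job is handed in; nothing more can be done
None
```

The orange-capped can stands upright in the rack gap, measured about 2 mm from the disc's centre with its cap facing the stripe within about 1°; the row cans have not moved, nothing else was touched, and the job is handed in (no verdict was returned).

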